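Find the guide plate and set it on the jig

ROBOT

A 6-joint arm with a two-finger parallel gripper is mounted at the origin on the work surface. World frame = base frame: x ahead of the robot, y to its left, z up, the work surface at z = 0. Lengths are in m, angles in rad, forces in N, time in s.
With the tool pointing down it reaches from about 0.375 to 0.9 m from the base axis. Payload 3.1 kg.
Tool frame: the origin (TCP) lies between the finger pads; the fingertips stand manip.nose_length ahead of it and the grasp point (between the pads) lies 8 mm behind it (manip.nose_length is the distance from the TCP to the fingertips, in m); z points along the fingers, y is the line along which they close (so a half turn about z gives the same grasp; the last joint's range is limited). The gripper opens to 85 mm and grips with 20 to 120 N. Pads are 22 mm wide; open, the fingers measure 114 mm over their backs; the gripper's body (76 mm by 85 mm) begins 54 mm behind the grasp point. The pads swing forward as they close: fully open they stand 13 mm farther back than shut.
Start: joints at [0.924, 0.527, 1.433, -0, 1.181, -0.178], TCP at [0.282, 0.558, 0.242] pointing down, gripper open.
Joint ranges: [-3.08, 3.08], [-0.75, 2.2], [0.22, 2.44], [-1.43, 4.57], [0, 2.65], [-2.85, 2.85]. Speed limits (rad/s): [2.79, 2.79, 3.14, 3.14, 3.14, 3.14].

INTERFACE

Orientations are given as a unit quaternion [w, x, y, z].
In Python, from workcell import manip gives the robot as it stands.
- The arm moves only by the tool apply_moves, never from a script. Its argument "motion" is a list that holds one entry, the list of rows, each a list of 4 numbers: the shift along the tool's x, y, z in cm, then the turn about the tool's z in degrees. A call has 1 to 20 rows; each row shifts and turns the commanded pose from where the row before left it, along the tool's axes as they then stand; what a row does not reach is not made up. A row lasts 1/10 s, in which the tool goes at most 50 mm and 8.59 degrees, less where a joint would pass 70% of its speed; a pose out of reach is approached as far as the arm can. A call is refused whole if a number of a shift passes 5 or a number of a turn 8.59, either way. A call with a gripper value outside its range is refused whole. "grip" is the finger opening in cm, from 0 to 8.54, set as the call begins (left out, the last holds). The fingers move at their own pace and stop on an object; "squeeze" is the grip in N (left out, the last holds). Time passes only in rows, so rows that do not move let the fingers close. It gives the time, the measured TCP pose, the force, the opening and the grip force at its end, in the units of the state.
- manip.state(): the state, without advancing time (a new reading comes with each control period).
- manip.camera(name): name is "scene" or "top" or "wrist"; returns a dict with "color" (384x512x3 uint8, blue, green, red), "K" (3x3 intrinsics, pixels), "cam_to_world" (4x4, takes a point from camera to world coordinates); the wrist camera has in their place "hand_eye" (4x4, takes a point from camera to tool coordinates, whose origin is the TCP and whose axes are the flange's). Camera axes: x right, y up, looking along -z (the intrinsics and any distortion apply to the point x, -y, -z); pixel columns grow to the right and rows downward; lengths in m; the calibration is good to about 2 mm. The wrist camera is an equidistant fisheye: a pixel r from the principal point sees the ray r / f radians off the axis. A picture is of the moment at which its call begins: read the wrist's pose just before it. There is no depth.
- manip.finish_job(): hands the job in; it is judged then, once.
The state is a dict: "time_s": time; "joint_pos": joint angles; "qvel": joint speeds; "joint_torque": joint torques, N m; "ee_pos": TCP position; "ee_rot": TCP orientation; "wrist_force": force on the tool from outside, world axes, zero at the start; "torque": the same for the moment, N m; "finger_gap": finger opening in m; "grasp_force": force on a finger pad.
Only numpy, scipy, OpenCV 4.12 (cv2) and the standard library are available. Lean on these libraries where they do the work, as an engineer would, in place of code of your own. Each camera call takes 0.05 s, during which the arm holds its last target. There are 200 camera calls.

TASK

The guide plate for the trimming jig is in one of the two closed wooden cases. First lift both lids well open and leave them standing open while you look inside, then take out the long plate, whose two holes match the jig's pins, and set it down over both pins until it lies flat on the jig, and let go. Leave the shorter plate in its case and do not disturb the other things on the bench.

Things in the scene. Friction and masses are not known exactly. Their poses are not given: they have to be found in the camera images.
- case_a: fixed plywood case, 130 (its x) by 120 (its y) by 55 mm high, walls and floor 5 mm; origin at the centre of its underside; its front faces its -x. Closed at the start by a hinged lid; one flat drilled plate lies inside, lengthwise about along the case's x. The two cases look the same.
- lid_a (a joint): lid of case_a, wood, 8 mm thick, 0.15 kg, covering the whole case, hinged along the case's far (+x) top edge: 0 shut, pi/2 upright, stops at 1.9. A stiff hinge (about 0.15 N m): it stays where it is left.
- lid_a_handle (a point): middle of the round steel bar handle of lid_a: the bar runs along the case's y, is about 70 mm long and 11 mm thick, and its middle is 35 mm off the lid's upper face, 12 mm in from the lid's front edge (so 118 mm from the hinge edge). Axes turn with the lid (at 0 they are those of the case).
- lid_a_hinge (a point): middle of the hinge line of lid_a, at the far top edge of case_a, 55 mm above the bench; the hinge runs along the case's y
- case_b: fixed plywood case, 130 (its x) by 120 (its y) by 55 mm high, walls and floor 5 mm; origin at the centre of its underside; its front faces its -x. Closed at the start by a hinged lid; one flat drilled plate lies inside, lengthwise about along the case's x. The two cases look the same.
- lid_b (a joint): lid of case_b, wood, 8 mm thick, 0.15 kg, covering the whole case, hinged along the case's far (+x) top edge: 0 shut, pi/2 upright, stops at 1.9. A stiff hinge (about 0.15 N m): it stays where it is left.
- lid_b_handle (a point): middle of the round steel bar handle of lid_b: the bar runs along the case's y, is about 70 mm long and 11 mm thick, and its middle is 35 mm off the lid's upper face, 12 mm in from the lid's front edge (so 118 mm from the hinge edge). Axes turn with the lid (at 0 they are those of the case).
- lid_b_hinge (a point): middle of the hinge line of lid_b, at the far top edge of case_b, 55 mm above the bench; the hinge runs along the case's y
- long_plate: aluminium guide plate 90 (x) by 50 (y) by 6 mm, 0.12 kg nominal, with two 12 mm through holes on its long centre line, 32 mm either side of its centre (64 mm apart), and an upright black grip bar on its middle: 36 mm long along x, 14 mm thick along y, reaching from the plate's top (6 mm) to 36 mm above its underside. Origin at the centre of the underside. Either way round is right.
- short_plate: a similar but shorter aluminium plate, 66 by 50 by 6 mm, holes 44 mm apart, grip bar 24 mm long, 14 mm thick, 36 mm high; does not fit the pins. Origin at the centre of the underside.
- jig: fixed dark steel jig block 120 (x) by 80 (y) by 20 mm high on a thin foot; origin at the centre of its underside. On its flat top stand two locating pins, 64 mm apart along its x, 10 mm across and 14 mm high, the top 5 mm tapered to a blunt 4 mm tip: a round one at x = -32 mm and a diamond one at x = +32 mm (10 mm across along y, 6 mm along x).
- pins_mid (a point): point on the jig's top face midway between the two pins, 20 mm above the bench; x runs from the round to the diamond pin, z up. The origin of the seated long plate lies here.
- stone_a: pale stone cube about 25 mm, loose; origin under its centre
- stone_b: reddish stone block about 28 mm, loose; origin under its centre
- cup: blue cup, 84 mm across, 85 mm high, loose; origin under its centre
- jar: glass jar with steel cap, 60 mm across, 85 mm high, loose; origin under its centre
- hammer: hammer lying on the bench beyond the cases, loose; origin near its middle
- nippers: tile nippers with red handles lying at the left, about 190 mm long and 18 mm high; origin near the pivot
- brush: brush lying at the right, loose; origin near its middle
Things that resemble listed ones, but are neither listed nor needed, are in the scene too. What is shaped like the case_b but yellow is not meant. Leave any pink look-alike of the jig alone.

How it is judged:
On the way, in this order (a step that is already met when the one before it is completed fails the run):
1. both lids stand well open (past 0.9 rad) at the same time (value of joint each of lid_a, lid_b above 0.9 rad), for 0.2 s.
2. the long plate is lifted clear of its case (height (world z) of long_plate above 0.065 m), for 0.05 s.
At the end, for the whole second after the job is handed in: Long plate at rest, released, flat on the jig (underside within 3 mm of its top, tilt below 0.05 rad) over both pins (centre within 4 mm of their midpoint, lengthwise within 0.08 rad of their line, either way round); short plate on its case floor (origin below 20 mm) (horizontal distance between long_plate and pins_mid below 0.004 m and z of long_plate in the frame of pins_mid between -0.003 and 0.003 m and angle between the x axis of long_plate and the x axis of pins_mid, either way round below 0.08 rad and angle between long_plate's own z axis and vertical below 0.05 rad and linear speed of long_plate below 0.02 m/s and height (world z) of short_plate below 0.02 m); the robot touches nothing.
It fails at once if the short plate is taken out of its case (lifted above 50 mm) (height (world z) of short_plate above 0.05 m).
It fails at once if another thing on the bench is shifted by more than 30 mm (distance of any of stone_a, stone_b, cup, jar, hammer, nippers, brush from where it was at the start of the episode above 0.03 m).
It also fails if it takes over 69 s, if anything falls off the work surface, if the arm or the gripper's body presses on something with over 40 N, if the wrist force passes 120 N, or if a joint passes its speed limit or range.

## Working session

There is one attempt and no reset: what is moved stays moved. The work goes in short steps, Python scripts to look and compute and a tool call to move; the robot and the scene stay as the last step left them, time stands still between calls to the robot, and variables do not carry over. Pictures are saved under pics/ and viewed, at most 14 in all, crops included, and the job is handed in when it is done.

Besides the shell and the picture viewer there is one more tool, called as name(argument=value, ...), one argument or row to a line, values as JSON. apply_moves: Moves the arm, as the interface text tells. Its arguments: {"type":"object","properties":{"motion":{"type":"array","items":{"type":"array","items":{"type":"array","items":{"type":"number"}}}},"grip":{"type":"number"},"squeeze":{"type":"number"}},"required":["motion"]}

```bash
ls; mkdir -p pics
python3 - <<'E'
from workcell import manip
import cv2,numpy as np
s=manip.state(); print({k:np.round(v,3).tolist() for k,v in s.items()}, manip.nose_length)
for n in("scene","top"):
    c=manip.camera(n); cv2.imwrite(f"pics/{n}0.png",c["color"]); np.savez(f"pics/{n}0.npz",**{k:v for k,v in c.items() if not isinstance(v,str)}); print(n,c["K"].tolist(),np.round(c["cam_to_world"],3).tolist(),c.keys())
E
```

```text
pics
{'time_s': 0.0, 'joint_pos': [0.925, 0.528, 1.434, 0.0, 1.181, -0.178], 'qvel': [-0.001, 0.001, -0.001, 0.001, 0.001, -0.0], 'joint_torque': [-0.001, -44.235, -17.802, -0.0, 0.008, 0.0], 'ee_pos': [0.281, 0.557, 0.241], 'ee_rot': [-0.0, 0.232, 0.973, -0.001], 'wrist_force': [1.108, -0.807, 0.91], 'torque': [0.049, 0.053, 0.052], 'grasp_force': 0.0, 'finger_gap': 0.086} 0.011
scene [[426.2232485508616, 0.0, 253.72733398197363], [0.0, 426.2232485508616, 193.3885508622141], [0.0, 0.0, 1.0]] [[0.761, -0.536, 0.365, 1.078], [0.648, 0.619, -0.443, -0.643], [0.011, 0.574, 0.819, 1.274], [0.0, 0.0, 0.0, 1.0]] dict_keys(['color', 'K', 'cam_to_world'])
top [[419.55692804279454, 0.0, 253.84551916597368], [0.0, 419.55692804279454, 191.55364965313248], [0.0, 0.0, 1.0]] [[-0.003, 0.981, -0.192, 0.336], [-1.0, -0.005, -0.008, 0.005], [-0.008, 0.191, 0.981, 1.24], [0.0, 0.0, 0.0, 1.0]] dict_keys(['color', 'K', 'cam_to_world'])
```

Run:
```python
import cv2
for n in("scene","top"):
    cv2.imwrite(f"pics/{n}0b.png",cv2.resize(cv2.imread(f"pics/{n}0.png"),(800,600),interpolation=cv2.INTER_CUBIC))
```

```text
(no output)
```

View pics/top0b.png

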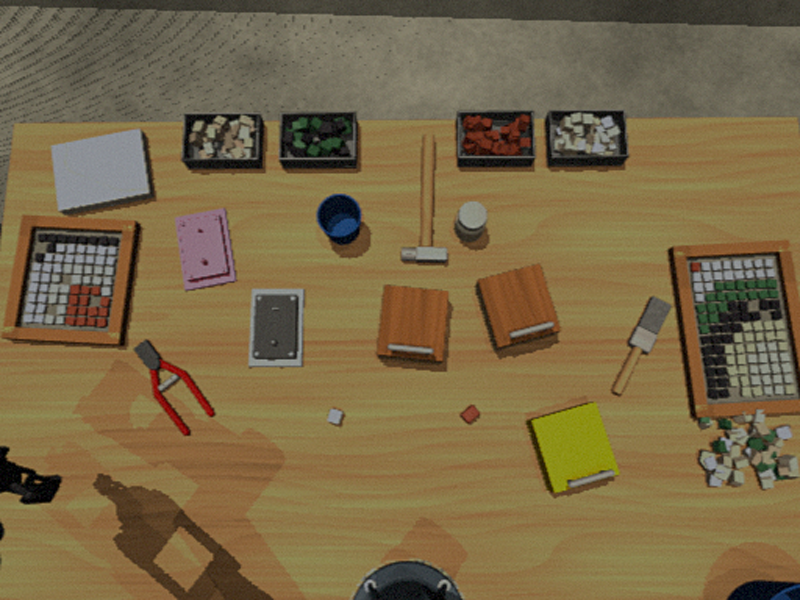

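View pics/scene0b.png

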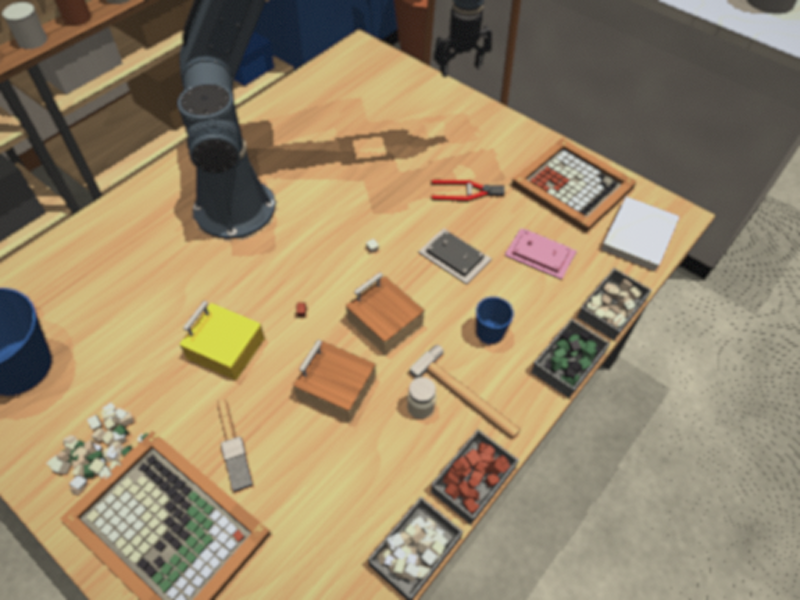

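The top picture (800x600 scale) shows these possible mix-ups:
- **Cases:** two wooden cases at (414,323) and (518,307). The yellow look-alike at (573,447) is not meant.
- **Jig:** the dark jig on a pale foot is at (276,327). The pink look-alike at (205,248) is not meant.
- **Nearby obstacles:** hammer head (425,255), jar (471,220), stones (336,416) and (470,413).

I choose the two brown cases and the dark jig.

```bash
cat > h.py <<'E'
import cv2,numpy as np
def ray(uv,K,T):
    uv=np.atleast_2d(uv).astype(float)
    d=np.c_[(uv[:,0]-K[0,2])/K[0,0],-(uv[:,1]-K[1,2])/K[1,1],-np.ones(len(uv))]@T[:3,:3].T
    return T[:3,3],d
def plane(uv,K,T,z):
    o,d=ray(uv,K,T); return o+d*((z-o[2])/d[:,2])[:,None]
def proj(P,K,T):
    p=(np.atleast_2d(P)-T[:3,3])@T[:3,:3]
    return np.c_[K[0,2]+K[0,0]*p[:,0]/-p[:,2],K[1,2]-K[1,1]*p[:,1]/-p[:,2]]
E
python3 - <<'E'
from h import *
np.set_printoptions(precision=4,suppress=True)
D=np.load("pics/top0.npz");im=D["color"];K,T=D["K"],D["cam_to_world"]
hsv=cv2.cvtColor(im,cv2.COLOR_BGR2HSV)
f=1.5625
for p in [(414,310),(518,300),(414,350),(531,330),(460,310),(276,340),(255,340)]:
    x,y=int(p[0]/f),int(p[1]/f); print(p,hsv[y,x])
out=[]
for name,(x0,y0,x1,y1) in dict(L=(365,270,462,378),R=(465,250,570,362)).items():
    x0,y0,x1,y1=[int(v/f) for v in(x0,y0,x1,y1)]
    h=hsv[y0:y1,x0:x1].astype(int)
    bar=((h[...,1]<70)&(h[...,2]>110)).astype(np.uint8)
    c=max(cv2.findContours(bar,0,2)[0],key=cv2.contourArea)+[x0,y0]
    r=cv2.minAreaRect(c); b=cv2.boxPoints(r); w=plane(b,K,T,.098)
    cen=plane(r[0],K,T,.098)[0]
    i=np.argmax([np.linalg.norm(w[0]-w[1]),np.linalg.norm(w[1]-w[2])]); e=w[i+1]-w[i]
    print(name,"bar",r,cen,"len",np.linalg.norm(e),"ang",np.degrees(np.arctan2(e[1],e[0])))
    print(cv2.kmeans(h.reshape(-1,3).astype(np.float32),4,None,(3,20,1),3,0)[2])
h=hsv[180:240,150:205]; m=((h[...,2]<110)&(h[...,1]<80)).astype(np.uint8)
c=max(cv2.findContours(m,0,2)[0],key=cv2.contourArea)+[150,180]; r=cv2.minAreaRect(c);print("jig",r,plane(cv2.boxPoints(r),K,T,.02))
S=[("top",(365,240,570,378),1),]
a=im[150:245,155:370]; cv2.imwrite("pics/crop.png",cv2.resize(a,None,fx=3.7,fy=3.7,interpolation=cv2.INTER_CUBIC))
E
```

```text
(414, 310) [ 13 183 131]
(518, 300) [ 12 176 129]
(414, 350) [ 27  21 120]
(531, 330) [ 28  28 144]
(460, 310) [ 19 138 142]
(276, 340) [38 38 54]
(255, 340) [23 45 68]
L bar ((261.98516845703125, 222.64852905273438), (28.159555435180664, 2.8856077194213867), 5.710592269897461) [ 0.4726 -0.0084  0.098 ] len 0.07698638197506671 ang -95.99261565824123
[[ 13.0415 178.9338 130.95  ]
 [ 29.4259  30.5648 124.463 ]
 [ 14.7391 155.2193  77.6049]
 [ 20.3242 126.5768 140.9081]]
R bar ((340.05767822265625, 210.2115478515625), (2.8942911624908447, 27.18879508972168), 74.74488067626953) [ 0.5059 -0.2228  0.098 ] len 0.07532698104198444 ang -74.9816292435022
[[ 18.7651 131.6768 141.0525]
 [ 15.2926 149.0201  72.3411]
 [ 23.4393  34.1495 125.5701]
 [ 12.9976 179.5378 128.3816]]
jig ((176.0, 209.0), (42.0, 28.0), 90.0) [[0.5866 0.2872 0.02  ]
 [0.5862 0.2039 0.02  ]
 [0.4613 0.2007 0.02  ]
 [0.4616 0.2824 0.02  ]]
```

View pics/crop.png

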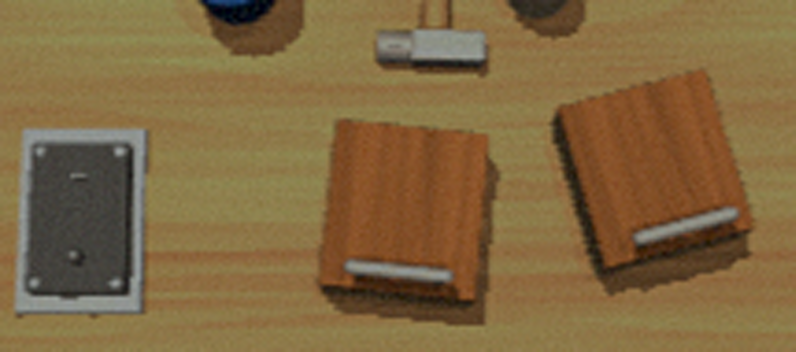

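The close crop confirms the choice: the dark jig has its round pin near (75,257) and the diamond pin near (78,177), both lids are brown, and the bars are at (398,272) and (688,226). Bar lengths measure about 75 mm and the jig about 125x82 mm, both close to the given sizes. I start by rotating the tool for the left case.

```bash
cat > go.py <<'E'
import sys,numpy as np
from scipy.spatial.transform import Rotation as R
from workcell import manip
# usage: go.py x y z yaw(deg, world angle of tool y)
s=manip.state();q=s["ee_rot"];A=R.from_quat([q[1],q[2],q[3],q[0]]).as_matrix()
x,y,z,w=map(float,sys.argv[1:5])
cur=np.degrees(np.arctan2(A[1,1],A[0,1]))
a=np.radians(w);B=np.array([[-np.sin(a),np.cos(a),0],[np.cos(a),np.sin(a),0],[0,0,-1]]).T
d=np.array([x,y,z])-s["ee_pos"]
print("t",round(s["time_s"],2),"pos",np.round(s["ee_pos"],4),"cur yaw",round(cur,2),"turn tool z",round(cur-w,2),"then shift cm",np.round(B.T@d*100,2),"or now",np.round(A.T@d*100,2),"j6",np.round(s["joint_pos"][5],2))
E
python3 go.py 0.4726 -0.0084 0.16 -6
```

```text
t 0.1 pos [0.2814 0.5574 0.2414] cur yaw 63.2 turn tool z 69.2 then shift cm [-54.27  24.93   8.14] or now [-42.58 -41.86   8.21] j6 -0.18
```

apply_moves(
  motion=[
    [[0, 0, 0, 8.5], [0, 0, 0, 8.5], [0, 0, 0, 8.5], [0, 0, 0, 8.5], [0, 0, 0, 8.5], [0, 0, 0, 8.5], [0, 0, 0, 8.5], [0, 0, 0, 8.5], [0, 0, 0, 1.2], [0, 0, 0, 0]],
  ],
)

```text
time_s: 1.1
ee_pos: [0.2816, 0.5577, 0.242]
ee_rot: [0.0, 0.742, 0.67, -0.0]
wrist_force: [-0.5, -0.0, 0.3]
finger_gap: 0.0857
grasp_force: 0.0
```

```bash
python3 go.py 0.4726 -0.0084 0.16 -6
```

```text
t 1.1 pos [0.2816 0.5577 0.242 ] cur yaw -5.86 turn tool z 0.14 then shift cm [-54.3   24.91   8.2 ] or now [-54.36  24.78   8.22] j6 1.03
```

apply_moves(
  motion=[
    [[-3.6, 1.66, 0, 0], [-3.6, 1.66, 0, 0], [-3.6, 1.66, 0, 0], [-3.6, 1.66, 0, 0], [-3.6, 1.66, 0, 0], [-3.6, 1.66, 0, 0], [-3.6, 1.66, 0, 0], [-3.6, 1.66, 0, 0], [-3.6, 1.66, 0, 0], [-3.6, 1.66, 0, 0], [-3.6, 1.66, 0, 0], [-3.6, 1.66, 0, 0], [-3.6, 1.66, 0, 0], [-3.6, 1.66, 0, 0], [-3.6, 1.66, 0, 0], [0, 0, 4, 0], [0, 0, 0, 0]],
  ],
)

```text
time_s: 2.8
ee_pos: [0.4702, -0.0058, 0.1992]
ee_rot: [-0.004, 0.743, 0.669, -0.003]
wrist_force: [-1.4, -0.1, -0.5]
finger_gap: 0.0853
grasp_force: 0.0
```

```bash
python3 go.py 0.4726 -0.0084 0.09 -6
python3 - <<'E'
from workcell import manip
import cv2,numpy as np
c=manip.camera("wrist"); print({k:np.round(v,4).tolist() for k,v in c.items() if k!="color"}); cv2.imwrite("pics/w1.png",c["color"])
E
```

```text
t 2.8 pos [ 0.4702 -0.0058  0.1992] cur yaw -6.05 turn tool z -0.05 then shift cm [-0.24  0.26 10.92] or now [-0.25  0.36 10.92] j6 -0.15
{'K': [[297.3186, 0.0, 249.8542], [0.0, 297.3186, 190.0705], [0.0, 0.0, 1.0]], 'hand_eye': [[0.0009, 0.9513, 0.3082, 0.079], [1.0, -0.0011, 0.0005, 0.0003], [0.0008, 0.3082, -0.9513, -0.1316], [0.0, 0.0, 0.0, 1.0]]}
```

View pics/w1.png

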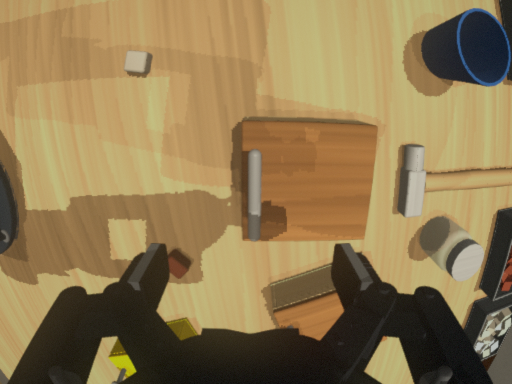

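The wrist view shows the left lid's bar from (255,152) to (254,240), between the finger columns near 250. I compute its offset.

```bash
cat >> h.py <<'E'
from scipy.spatial.transform import Rotation as R
def toolT(s):
    q=s["ee_rot"];M=np.eye(4);M[:3,:3]=R.from_quat([q[1],q[2],q[3],q[0]]).as_matrix();M[:3,3]=s["ee_pos"];return M
def wplane(uv,K,H,M,z):
    uv=np.atleast_2d(uv).astype(float); x=(uv-[K[0,2],K[1,2]])/K[0,0]; th=np.linalg.norm(x,axis=1)
    n=x/np.maximum(th,1e-9)[:,None]
    d=np.c_[n[:,0]*np.sin(th),-n[:,1]*np.sin(th),-np.cos(th)]
    W=M@H; d=d@W[:3,:3].T; o=W[:3,3]
    return o+d*((z-o[2])/d[:,2])[:,None]
E
python3 - <<'E'
from h import *
from workcell import manip
np.set_printoptions(precision=4,suppress=True)
s=manip.state();M=toolT(s);c=manip.camera("wrist")
p=wplane([(255,150),(254,241),(255,195)],c["K"],c["hand_eye"],M,.098); print(p,np.linalg.norm(p[0]-p[1]))
print("stone",wplane([(137,62)],c["K"],c["hand_eye"],M,.02))
E
```

```text
[[ 0.4782  0.0311  0.098 ]
 [ 0.4694 -0.0495  0.098 ]
 [ 0.4745 -0.0067  0.098 ]] 0.08107612072459323
stone [[0.3614 0.1298 0.02  ]]
```

apply_moves(
  motion=[
    [[-0.2, 0.35, 3, 0], [0, 0, 3, 0], [0, 0, 3, 0], [0, 0, 1.9, 0], [0, 0, 0, 0]],
  ],
  grip=5,
)

```text
time_s: 3.4
ee_pos: [0.4754, -0.0064, 0.0927]
ee_rot: [-0.001, 0.742, 0.67, -0.001]
wrist_force: [0.1, -0.1, 0.3]
finger_gap: 0.0499
grasp_force: 0.0
```

apply_moves(
  motion=[
    [[0, 0, 0, 0], [0, 0, 0, 0], [0, 0, 0, 0], [0, 0, 0, 0], [0, 0, 0, 0], [0, 0, 0, 0], [0, 0, 0, 0]],
  ],
  grip=0,
  squeeze=25,
)

```text
time_s: 4.1
ee_pos: [0.4728, -0.0067, 0.0946]
ee_rot: [-0.003, 0.743, 0.669, -0.002]
wrist_force: [-6.6, 0.5, 5.8]
finger_gap: 0.0102
grasp_force: 24.9
```

```bash
python3 go.py 0.4726 -0.0084 0.09 -6
python3 - <<'E'
import numpy as np
r=np.hypot(118,43);a0=np.arctan2(43,118)
t=np.linspace(0,1.8,19);x=-r*np.cos(a0+t);z=r*np.sin(a0+t)
print(np.round(np.c_[t[1:],np.diff(x)/10,-np.diff(z)/10],2).tolist())
E
```

```text
t 4.1 pos [ 0.4728 -0.0067  0.0946] cur yaw -5.95 turn tool z 0.05 then shift cm [-0.17 -0.    0.46] or now [-0.17  0.    0.46] j6 -0.15
[[0.1, 0.49, -1.16], [0.2, 0.6, -1.1], [0.3, 0.71, -1.04], [0.4, 0.81, -0.96], [0.5, 0.9, -0.88], [0.6, 0.98, -0.78], [0.7, 1.06, -0.68], [0.8, 1.12, -0.57], [0.9, 1.17, -0.46], [1.0, 1.21, -0.34], [1.1, 1.24, -0.21], [1.2, 1.25, -0.09], [1.3, 1.25, 0.04], [1.4, 1.25, 0.16], [1.5, 1.22, 0.28], [1.6, 1.19, 0.41], [1.7, 1.14, 0.52], [1.8, 1.08, 0.63]]
```

apply_moves(
  motion=[
    [[0, 0.49, -1.16, 0], [0, 0.6, -1.1, 0], [0, 0.71, -1.04, 0], [0, 0.81, -0.96, 0], [0, 0.9, -0.88, 0], [0, 0.98, -0.78, 0], [0, 0, 0, 0]],
  ],
)

```text
time_s: 4.8
ee_pos: [0.5158, -0.0113, 0.1549]
ee_rot: [-0.004, 0.743, 0.67, -0.004]
wrist_force: [-12.9, -0.6, 16.8]
finger_gap: 0.0099
grasp_force: 25.5
```

apply_moves(
  motion=[
    [[0, 1.06, -0.68, 0], [0, 1.12, -0.57, 0], [0, 1.17, -0.46, 0], [0, 1.21, -0.34, 0], [0, 1.24, -0.21, 0], [0, 1.25, -0.09, 0], [0, 1.25, 0.04, 0], [0, 1.25, 0.16, 0], [0, 1.22, 0.28, 0], [0, 1.19, 0.41, 0], [0, 1.14, 0.52, 0], [0, 0, 0, 0], [0, 0, 0, 0]],
  ],
)

```text
time_s: 6.1
ee_pos: [0.6525, -0.0262, 0.1623]
ee_rot: [0.001, 0.743, 0.669, 0.001]
wrist_force: [0.4, -0.5, 2.1]
finger_gap: 0.0096
grasp_force: 25.0
```

```bash
python3 go.py 0.63 -0.0084 0.16 -6
python3 - <<'E'
from workcell import manip
import cv2,numpy as np
c=manip.camera("scene"); cv2.imwrite("pics/s1.png",cv2.resize(c["color"][100:330,130:400],None,fx=2.6,fy=2.6))
E
```

```text
t 6.1 pos [ 0.6525 -0.0262  0.1623] cur yaw -6.0 turn tool z -0.0 then shift cm [ 1.53 -2.43  0.23] or now [ 1.53 -2.43  0.22] j6 -0.11
```

View pics/s1.png

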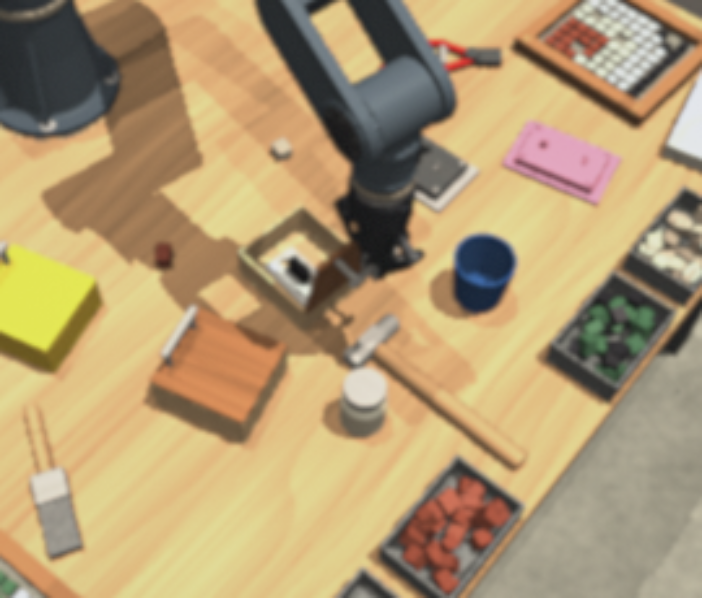

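The left lid stands open at about 1.7 rad (crop pixel (335,275)), and a plate is visible in that case at (295,268). I release, go up and turn for the right lid.

apply_moves(
  motion=[
    [[0, 0, 0, 0], [0, 0, 0, 0], [0, 0, 0, 0], [0, 0, -2, 0], [0, 0, -4, 0], [0, 0, -4, 0], [0, 0, 0, -8], [0, 0, 0, -8], [0, 0, 0, -5], [0, 0, 0, 0]],
  ],
  grip=2.5,
)

```text
time_s: 7.15
ee_pos: [0.6507, -0.0259, 0.2618]
ee_rot: [-0.0, 0.609, 0.793, -0.0]
wrist_force: [-0.6, 0.5, 0.2]
finger_gap: 0.025
grasp_force: 0.0
```

```bash
python3 go.py 0.507 -0.2225 0.20 15
```

```text
t 7.15 pos [ 0.6507 -0.0259  0.2618] cur yaw 14.99 turn tool z -0.01 then shift cm [-15.27 -18.97   6.18] or now [-15.28 -18.96   6.19] j6 -0.47
```

apply_moves(
  motion=[
    [[-2.18, -2.71, 0, 0], [-2.18, -2.71, 0, 0], [-2.18, -2.71, 0, 0], [-2.18, -2.71, 0, 0], [-2.18, -2.71, 0, 0], [-2.18, -2.71, 0, 0], [-2.18, -2.71, 0, 0], [0, 0, 3.2, 0], [0, 0, 3, 0], [0, 0, 0, 0]],
  ],
  grip=6,
)

```text
time_s: 8.15
ee_pos: [0.5045, -0.2211, 0.1964]
ee_rot: [-0.005, 0.61, 0.792, -0.0]
wrist_force: [-0.9, 0.7, -0.8]
finger_gap: 0.0599
grasp_force: 0.0
```

```bash
python3 go.py 0.507 -0.2225 0.09 15
python3 - <<'E'
from h import *
from workcell import manip
np.set_printoptions(precision=4,suppress=True)
s=manip.state();M=toolT(s);c=manip.camera("wrist");cv2.imwrite("pics/w2.png",c["color"])
h=cv2.cvtColor(c["color"],cv2.COLOR_BGR2HSV)[130:260,220:290]
m=((h[...,1]<70)&(h[...,2]>60)).astype(np.uint8)
k=max(cv2.findContours(m,0,2)[0],key=cv2.contourArea)+[220,130]
r=cv2.minAreaRect(k);print(r)
p=wplane(np.r_[cv2.boxPoints(r),[r[0]]],c["K"],c["hand_eye"],M,.098);print(p)
E
```

```text
t 8.15 pos [ 0.5045 -0.2211  0.1964] cur yaw 14.84 turn tool z -0.16 then shift cm [-0.2   0.21 10.64] or now [-0.28  0.27 10.64] j6 -0.87
((252.0, 195.0), (92.0, 12.0), 90.0)
[[ 0.4911 -0.1844  0.098 ]
 [ 0.5002 -0.182   0.098 ]
 [ 0.5215 -0.2593  0.098 ]
 [ 0.5114 -0.262   0.098 ]
 [ 0.5055 -0.2199  0.098 ]]
```

apply_moves(
  motion=[
    [[-0.1, 0.2, 3, 0], [0, 0, 3, 0], [0, 0, 3, 0], [0, 0, 1.4, 0], [0, 0, 0, 0]],
  ],
)

```text
time_s: 8.7
ee_pos: [0.5096, -0.2225, 0.0953]
ee_rot: [-0.001, 0.609, 0.793, -0.0]
wrist_force: [-0.4, 0.2, -0.5]
finger_gap: 0.0598
grasp_force: 0.0
```

apply_moves(
  motion=[
    [[0, 0, 0, 0], [0, 0, 0, 0], [0, 0, 0, 0], [0, 0, 0, 0], [0, 0, 0, 0], [0, 0, 0, 0], [0, 0, 0, 0]],
  ],
  grip=0,
  squeeze=25,
)

```text
time_s: 9.4
ee_pos: [0.5064, -0.2244, 0.0975]
ee_rot: [-0.002, 0.608, 0.794, -0.003]
wrist_force: [-9.7, -6.6, 8.8]
finger_gap: 0.0095
grasp_force: 25.8
```

apply_moves(
  motion=[
    [[0, 0.49, -1.16, 0], [0, 0.6, -1.1, 0], [0, 0.71, -1.04, 0], [0, 0.81, -0.96, 0], [0, 0.9, -0.88, 0], [0, 0.98, -0.78, 0], [0, 0, 0, 0]],
  ],
)

```text
time_s: 10.1
ee_pos: [0.5505, -0.2129, 0.159]
ee_rot: [-0.001, 0.608, 0.794, -0.003]
wrist_force: [-12.7, -3.2, 17.7]
finger_gap: 0.0096
grasp_force: 25.8
```

apply_moves(
  motion=[
    [[0, 1.06, -0.68, 0], [0, 1.12, -0.57, 0], [0, 1.17, -0.46, 0], [0, 1.21, -0.34, 0], [0, 1.24, -0.21, 0], [0, 1.25, -0.09, 0], [0, 1.25, 0.04, 0], [0, 1.25, 0.16, 0], [0, 1.22, 0.28, 0], [0, 1.19, 0.41, 0], [0, 1.14, 0.52, 0], [0, 0, 0, 0], [0, 0, 0, 0]],
  ],
)

```text
time_s: 11.4
ee_pos: [0.6819, -0.1775, 0.1636]
ee_rot: [0.002, 0.609, 0.793, 0.001]
wrist_force: [1.4, -4.4, 0.1]
finger_gap: 0.01
grasp_force: 24.7
```

apply_moves(
  motion=[
    [[0, 0, 0, 0], [0, 0, 0, 0], [0, 0, 0, 0], [0, 0, -2, 0], [0, 0, -4, 0], [0, 0, -4, 0], [0, -4, 0, 0], [0, -4, 0, 0], [0, -4, 0, 0], [0, -4, 0, 0], [0, -4, 0, 0], [0, 0, 0, 0]],
  ],
  grip=2.5,
)

```text
time_s: 12.6
ee_pos: [0.4817, -0.2283, 0.2642]
ee_rot: [-0.003, 0.61, 0.792, -0.0]
wrist_force: [0.2, -0.2, 0.4]
finger_gap: 0.0249
grasp_force: 0.0
```

```bash
python3 go.py 0.507 -0.2225 0.09 15
python3 - <<'E'
from workcell import manip
import cv2,numpy as np
c=manip.camera("wrist");np.savez("pics/w3.npz",**c); s=manip.state();np.savez("pics/w3s.npz",ee_pos=s["ee_pos"],ee_rot=s["ee_rot"])
t=manip.camera("top");np.savez("pics/t3.npz",**t)
a=cv2.resize(t["color"][150:245,155:370],(512,226))
cv2.imwrite("pics/v3.png",np.vstack([c["color"],a])[:600])
E
```

```text
t 12.6 pos [ 0.4817 -0.2283  0.2642] cur yaw 14.82 turn tool z -0.18 then shift cm [-0.1   2.59 17.42] or now [-0.16  2.65 17.41] j6 -0.91
```

View pics/v3.png

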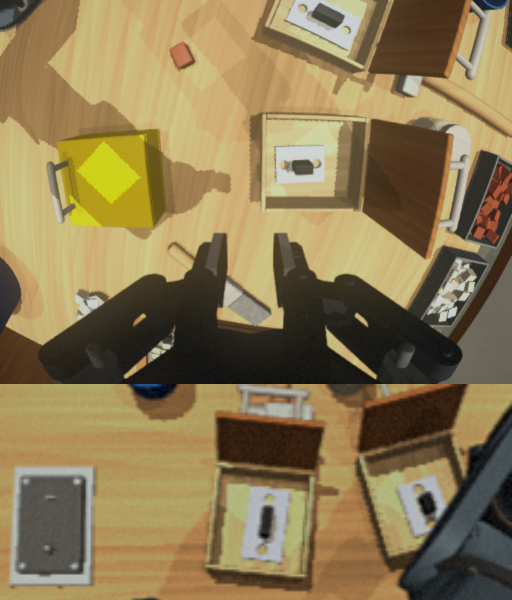

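The wrist picture shows the left case holding the long plate (324,17), whose holes are far from its grip bar. The right case holds the short plate (300,165). Both lids are well open. I turn to grasp across the left plate's bar.

apply_moves(
  motion=[
    [[0, 0, 0, -8.5], [0, 0, 0, -8.5], [0, 0, 0, -8.5], [0, 0, 0, -8.5], [0, 0, 0, -8.5], [0, 0, 0, -8.5], [0, 0, 0, -8.5], [0, 0, 0, -8.5], [0, 0, 0, -1.2], [0, 0, 0, 0]],
  ],
  grip=4,
)

```text
time_s: 13.7
ee_pos: [0.4875, -0.2289, 0.2645]
ee_rot: [0.0, 0.051, 0.999, 0.0]
wrist_force: [0.4, -0.0, 0.3]
finger_gap: 0.0403
grasp_force: 0.0
```

```bash
python3 go.py 0.51 -0.0135 0.20 84
```

```text
t 13.7 pos [ 0.4875 -0.2289  0.2645] cur yaw 84.12 turn tool z 0.12 then shift cm [1.000e-02 2.165e+01 6.450e+00] or now [-0.03 21.65  6.45] j6 -2.12
```

apply_moves(
  motion=[
    [[0, 3.6, 0, 0], [0, 3.6, 0, 0], [0, 3.6, 0, 0], [0, 3.6, 0, 0], [0, 3.6, 0, 0], [0, 3.6, 0, 0], [0, 0, 3, 0], [0, 0, 3, 0], [0, 0, 0, 0], [0, 0, 0, 0]],
  ],
)

```text
time_s: 14.7
ee_pos: [0.5085, -0.0141, 0.2046]
ee_rot: [-0.0, 0.051, 0.999, 0.0]
wrist_force: [1.3, 0.1, 1.0]
finger_gap: 0.04
grasp_force: 0.0
```

```bash
python3 go.py 0.51 -0.0135 0.20 84
python3 - <<'E'
from h import *
from workcell import manip
np.set_printoptions(precision=4,suppress=True)
s=manip.state();M=toolT(s);c=manip.camera("wrist");im=c["color"];cv2.imwrite("pics/w4.png",im)
h=cv2.cvtColor(im,cv2.COLOR_BGR2HSV)
m=((h[...,1]<60)&(h[...,2]>120)).astype(np.uint8);m[:100]=0;m[270:]=0
def W(uv,z): return wplane(uv,c["K"],c["hand_eye"],M,z)
for k in cv2.findContours(m,0,2)[0]:
    if cv2.contourArea(k)>400:
        r=cv2.minAreaRect(k);b=W(cv2.boxPoints(r),.011);e=[np.linalg.norm(b[1]-b[0]),np.linalg.norm(b[2]-b[1])]
        v=b[1]-b[0] if e[0]>e[1] else b[2]-b[1]
        print("light",r,"size",e,"cen",b.mean(0),"ang",np.degrees(np.arctan2(v[1],v[0])))
m=(h[...,2]<45).astype(np.uint8)
for k in cv2.findContours(m,0,2)[0]:
    r=cv2.minAreaRect(k)
    if 150<cv2.contourArea(k)<5000: print("dark",r,W([r[0]],.041))
cv2.imwrite("pics/w4c.png",cv2.resize(im[60:330,100:412],None,fx=2,fy=2))
E
```

```text
t 14.7 pos [ 0.5085 -0.0141  0.2046] cur yaw 84.14 turn tool z 0.14 then shift cm [-0.14  0.08  0.46] or now [-0.14  0.08  0.46] j6 -1.72
light ((498.0, 244.0), (50.0, 26.0), 90.0) size [np.float64(0.07136956918834847), np.float64(0.11770942844380791)] cen [0.6755 0.3927 0.011 ] ang 21.65140938922355
light ((99.86534118652344, 218.45346069335938), (72.44505310058594, 36.578521728515625), 57.7243537902832) size [np.float64(0.06113442316155282), np.float64(0.09310747053374428)] cen [ 0.5549 -0.2177  0.011 ] ang 21.381449135881052
light ((245.6165771484375, 181.76925659179688), (45.571502685546875, 76.89996337890625), 1.7899105548858643) size [np.float64(0.09217264549808099), np.float64(0.050349320055586747)] cen [ 0.526  -0.0208  0.011 ] ang 170.9479083794034
light ((443.0291748046875, 164.38693237304688), (58.177982330322266, 114.5788345336914), 3.150716543197632) size [np.float64(0.14925652288329622), np.float64(0.09977141335631766)] cen [0.5295 0.2459 0.011 ] ang 179.15078228674676
```

View pics/w4c.png

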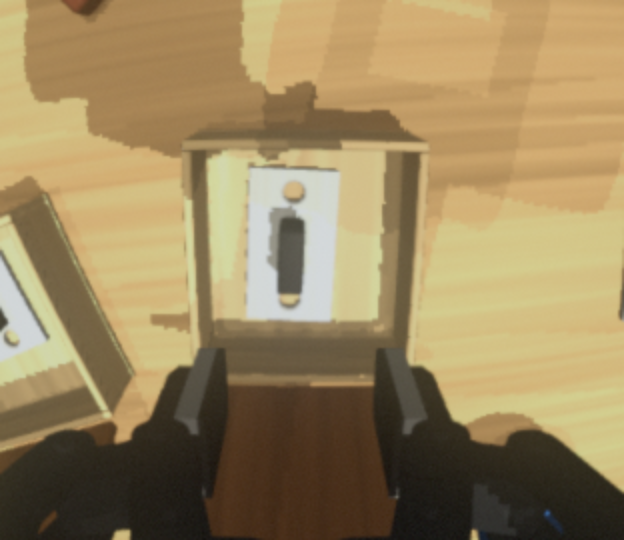

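The crop shows the long plate in the case (290,243), with holes at (293,190) and (289,300). It measures 92x50 mm, matching the long plate, and its yaw is -9°.

apply_moves(
  motion=[
    [[0, 0, 0, 3.1], [0, 0, 0, 0]],
  ],
)

```text
time_s: 14.95
ee_pos: [0.5094, -0.0148, 0.2061]
ee_rot: [0.002, 0.078, 0.997, -0.0]
wrist_force: [-0.3, 0.0, 0.1]
finger_gap: 0.0398
grasp_force: 0.0
```

```bash
python3 go.py 0.526 -0.0208 0.025 81
```

```text
t 14.95 pos [ 0.5094 -0.0148  0.2061] cur yaw 81.03 turn tool z 0.03 then shift cm [-1.73 -0.33 18.11] or now [-1.67 -0.33 18.12] j6 -1.66
```

apply_moves(
  motion=[
    [[-1.7, -0.33, 0, 0], [0, 0, 4, 0], [0, 0, 4, 0], [0, 0, 3, 0], [0, 0, 2, 0], [0, 0, 0, 0], [0, 0, 0, 0]],
  ],
)

```text
time_s: 15.65
ee_pos: [0.5253, -0.0205, 0.0753]
ee_rot: [0.001, 0.078, 0.997, -0.0]
wrist_force: [0.7, -0.6, 0.4]
finger_gap: 0.0397
grasp_force: 0.0
```

```bash
python3 go.py 0.526 -0.0208 0.025 81
python3 - <<'E'
from h import *
from workcell import manip
np.set_printoptions(precision=4,suppress=True)
s=manip.state();M=toolT(s);c=manip.camera("wrist");im=c["color"];cv2.imwrite("pics/w5.png",im)
h=cv2.cvtColor(im,cv2.COLOR_BGR2HSV)
m=((h[...,1]<60)&(h[...,2]>120)).astype(np.uint8)
for k in cv2.findContours(m,0,2)[0]:
    if cv2.contourArea(k)>400:
        r=cv2.minAreaRect(k);b=wplane(cv2.boxPoints(r),c["K"],c["hand_eye"],M,.011);print(r[0],b.mean(0),np.linalg.norm(np.diff(b,axis=0),axis=1),np.degrees(np.arctan2(*(b[1]-b[0])[[1,0]])))
E
```

```text
t 15.65 pos [ 0.5253 -0.0205  0.0753] cur yaw 81.1 turn tool z 0.1 then shift cm [-0.07 -0.02  5.03] or now [-0.06 -0.02  5.03] j6 -1.67
(43.72647476196289, 263.85589599609375) [ 0.555  -0.2257  0.011 ] [0.0492 0.0836 0.0534] 104.70544685921305
(249.0, 207.0) [ 0.5261 -0.0213  0.011 ] [0.0496 0.0918 0.0576] 81.1280157763883
(500.132080078125, 165.18356323242188) [0.528  0.2156 0.011 ] [0.1457 0.046  0.161 ] 179.5049627366984
```

Two views agree on the plate at (0.526, -0.021), yaw -9°, so I descend and grip.

apply_moves(
  motion=[
    [[0, 0, 2, 0], [0, 0, 2, 0], [0, 0, 1, 0], [0, 0, 0, 0], [0, 0, 0, 0]],
  ],
)

```text
time_s: 16.2
ee_pos: [0.5252, -0.0203, 0.0254]
ee_rot: [0.001, 0.078, 0.997, -0.0]
wrist_force: [-0.7, -0.5, 0.0]
finger_gap: 0.04
grasp_force: 0.0
```

apply_moves(
  motion=[
    [[0, 0, 0, 0], [0, 0, 0, 0], [0, 0, 0, 0], [0, 0, 0, 0], [0, 0, 0, 0], [0, 0, 0, 0]],
  ],
  grip=0,
  squeeze=40,
)

```text
time_s: 16.8
ee_pos: [0.5252, -0.0203, 0.0255]
ee_rot: [0.001, 0.078, 0.997, -0.0]
wrist_force: [-0.1, 0.4, 6.3]
finger_gap: 0.0135
grasp_force: 40.4
```

apply_moves(
  motion=[
    [[0, 0, -1, 0], [0, 0, -2, 0], [0, 0, -3, 0], [0, 0, -3, 0], [0, 0, -3, 0], [0, 0, -3, 0], [0, 0, 0, 0]],
  ],
)

```text
time_s: 17.5
ee_pos: [0.5268, -0.0206, 0.1787]
ee_rot: [0.004, 0.077, 0.997, -0.001]
wrist_force: [0.3, 0.3, -1.1]
finger_gap: 0.0135
grasp_force: 39.6
```

```bash
python3 go.py 0.526 0.245 0.18 89
python3 - <<'E'
from h import *
from workcell import manip
np.set_printoptions(precision=4,suppress=True)
s=manip.state();M=toolT(s);c=manip.camera("wrist");im=c["color"];cv2.imwrite("pics/w6.png",im)
np.savez("pics/w6.npz",M=M,**c)
t=np.load("pics/t3.npz");h=cv2.cvtColor(t["color"],cv2.COLOR_BGR2HSV)[180:240,150:205]
cv2.imwrite("pics/j6.png",np.vstack([im,cv2.resize(manip.camera("top")["color"][170:245,140:240],(512,384))[:216]]))
E
```

```text
t 17.5 pos [ 0.5268 -0.0206  0.1787] cur yaw 81.11 turn tool z -7.89 then shift cm [ 0.54 26.56 -0.13] or now [ 4.18 26.23 -0.19] j6 -1.67
```

View pics/j6.png

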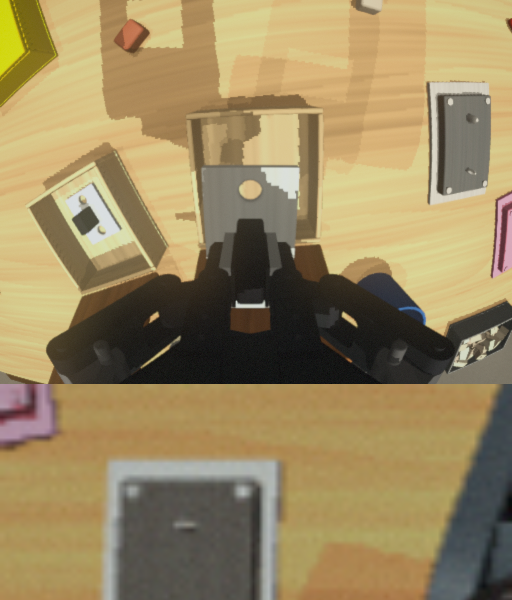

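The plate is held, with its near hole at (250,189) in the wrist view. The jig is at right (465,143). I move to a spot behind the jig where both pins are in view.

apply_moves(
  motion=[
    [[0, 0, 0, -8.0], [0, 0, 0, 0], [-2, 3, 0, 0], [-2, 4, 0, 0], [-2, 4, 0, 0], [-2, 4, 0, 0], [-1, 4, 0, 0], [0, 4, 0, 0], [0, 3.5, 0, 0], [0, 0, 0, 0], [0, 0, 0, 0], [0, 0, 0, 0]],
  ],
)

```text
time_s: 18.8
ee_pos: [0.618, 0.2423, 0.1733]
ee_rot: [-0.001, 0.009, 1.0, -0.001]
wrist_force: [1.2, -0.2, 0.3]
finger_gap: 0.0132
grasp_force: 39.5
```

```bash
python3 go.py 0.526 0.245 0.18 89
python3 - <<'E'
from h import *
from workcell import manip
s=manip.state();M=toolT(s);c=manip.camera("wrist");im=c["color"]
np.savez("pics/w7.npz",M=M,**c)
cv2.imwrite("pics/w7.png",cv2.resize(im[20:270,130:380],None,fx=2.4,fy=2.4,interpolation=cv2.INTER_CUBIC))
E
```

```text
t 18.8 pos [0.618  0.2423 0.1733] cur yaw 88.99 turn tool z -0.01 then shift cm [ 9.2   0.11 -0.67] or now [ 9.21  0.11 -0.65] j6 -1.35
```

View pics/w7.png

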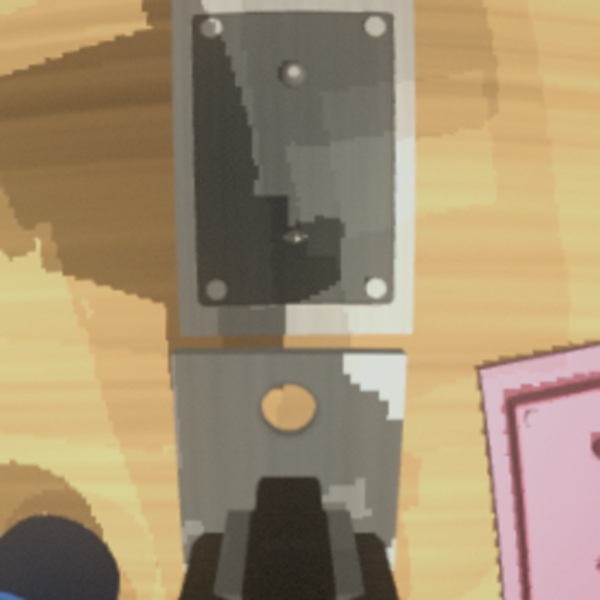

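The crop shows the round pin tip at (293,72), the diamond tip at (296,237) and the plate hole centre at (289,408).

Run:
```python
from h import *
np.set_printoptions(precision=4,suppress=True)
D=np.load("pics/w7.npz");M,K,H=D["M"],D["K"],D["hand_eye"]
o=lambda u,v:(130+(u+.5)/2.4-.5,20+(v+.5)/2.4-.5)
pt=wplane([o(293,72),o(296,237)],K,H,M,.034);hole=wplane([o(289,408)],K,H,M,M[2,3]-.0145)
corn=wplane([o(210,27),o(374,26),o(216,289),o(375,288)],K,H,M,.021)
inv=np.linalg.inv(M)
T=lambda p:(np.c_[p,np.ones(len(p))]@inv.T)[:,:3]
print("pins",pt,np.linalg.norm(pt[0]-pt[1]),"ang",np.degrees(np.arctan2(*(pt[1]-pt[0])[[1,0]])),"tool",T(pt))
print("hole tool",T(hole)); print("screws mid",corn.mean(0),corn)
d=(pt[1]-pt[0]);d/=np.linalg.norm(d);print("mid tips",pt.mean(0))
c=corn;v=(c[2]+c[3]-c[0]-c[1]);print("screw ang",np.degrees(np.arctan2(v[1],v[0])))
```

```text
pins [[0.4953 0.2459 0.034 ]
 [0.5584 0.246  0.034 ]] 0.06312180882269154 ang 0.0970701033668726 tool [[0.1224 0.0016 0.1396]
 [0.0593 0.0028 0.1395]]
hole tool [[0.0318 0.     0.0146]]
screws mid [0.5268 0.2458 0.021 ] [[0.4734 0.2139 0.021 ]
 [0.474  0.278  0.021 ]
 [0.5796 0.2137 0.021 ]
 [0.5802 0.2776 0.021 ]]
mid tips [0.5269 0.2459 0.034 ]
screw ang -0.17359301501558125
```

apply_moves(
  motion=[
    [[0, 0.36, 0, -1.0], [0, 0, 4, 0], [0, 0, 4, 0], [0, 0, 2.6, 0], [0, 0, 0, 0], [0, 0, 0, 0], [0, 0, 0, 0]],
  ],
)

```text
time_s: 19.55
ee_pos: [0.6204, 0.247, 0.0706]
ee_rot: [0.002, -0.001, 1.0, 0.0]
wrist_force: [1.1, 0.5, -1.3]
finger_gap: 0.0129
grasp_force: 39.6
```

```bash
python3 go.py 0.5269 0.2459 0.07 90
python3 - <<'E'
from h import *
from workcell import manip
s=manip.state();M=toolT(s);c=manip.camera("wrist");im=c["color"]
np.savez("pics/w8.npz",M=M,**c)
cv2.imwrite("pics/w8.png",cv2.resize(im[0:250,130:380],None,fx=2.4,fy=2.4,interpolation=cv2.INTER_CUBIC))
E
```

```text
t 19.55 pos [0.6204 0.247  0.0706] cur yaw 90.07 turn tool z 0.07 then shift cm [ 9.35 -0.11  0.06] or now [ 9.35 -0.1   0.02] j6 -1.36
```

View pics/w8.png

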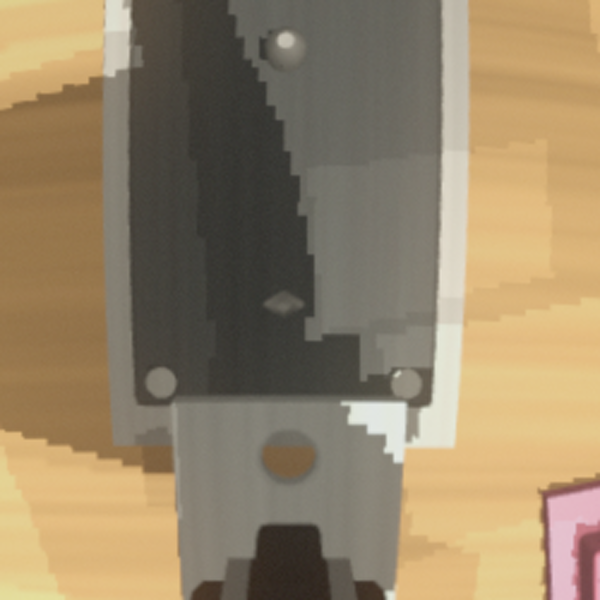

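The round tip is at (286,41), the diamond at (284,300) and the hole at (289,456).

```bash
python3 - <<'E'
from h import *
np.set_printoptions(precision=4,suppress=True)
D=np.load("pics/w8.npz");M,K,H=D["M"],D["K"],D["hand_eye"]
o=lambda u,v:(130+(u+.5)/2.4-.5,(v+.5)/2.4-.5)
pt=wplane([o(286,41),o(284,300)],K,H,M,.034);hole=wplane([o(289,456)],K,H,M,M[2,3]-.0145)
print("pins",pt,np.linalg.norm(pt[0]-pt[1]),"mid",pt.mean(0),"ang",np.degrees(np.arctan2(*(pt[1]-pt[0])[[1,0]])))
print("hole",hole,"pin-hole",pt[0]-hole[0],pt[1]-hole[0])
c=wplane([o(161,382),o(406,382)],K,H,M,.021);print(c,c.mean(0))
E
python3 go.py 0.527 0.246 0.07 90
```

```text
pins [[0.4953 0.2462 0.034 ]
 [0.5574 0.2458 0.034 ]] 0.06208718980744987 mid [0.5263 0.246  0.034 ] ang -0.3225416458103556
hole [[0.5886 0.247  0.0561]] pin-hole [-0.0934 -0.0008 -0.0221] [-0.0313 -0.0012 -0.0221]
[[0.5798 0.2136 0.021 ]
 [0.5797 0.2776 0.021 ]] [0.5798 0.2456 0.021 ]
t 19.6 pos [0.6205 0.2472 0.0709] cur yaw 90.08 turn tool z 0.08 then shift cm [ 9.35 -0.12  0.09] or now [ 9.35 -0.1   0.05] j6 -1.36
```

apply_moves(
  motion=[
    [[2.4, -0.1, 0, 0], [2.4, 0, 0, 0], [2.4, 0, 0, 0], [2.2, 0, 0, 0], [0, 0, 0, 0], [0, 0, 0, 0], [0, 0, 0, 0]],
  ],
)

```text
time_s: 20.3
ee_pos: [0.5272, 0.2462, 0.0697]
ee_rot: [0.002, -0.001, 1.0, 0.001]
wrist_force: [1.5, 0.4, -1.0]
finger_gap: 0.0131
grasp_force: 39.6
```

```bash
python3 go.py 0.5267 0.2459 0.0405 90
```

```text
t 20.3 pos [0.5272 0.2462 0.0697] cur yaw 90.09 turn tool z 0.09 then shift cm [ 0.05 -0.03  2.92] or now [ 0.07 -0.03  2.92] j6 -1.33
```

Within 0.6 mm of the target, so I descend gently past the tapers.

apply_moves(
  motion=[
    [[0.05, 0, 0.6, 0], [0, 0, 0.5, 0], [0, 0, 0.3, 0], [0, 0, 0.3, 0], [0, 0, 0.2, 0], [0, 0, 0.2, 0], [0, 0, 0, 0]],
  ],
)

```text
time_s: 21.0
ee_pos: [0.5246, 0.2459, 0.0473]
ee_rot: [0.0, -0.001, 1.0, 0.0]
wrist_force: [1.3, -0.1, -1.5]
finger_gap: 0.0137
grasp_force: 39.6
```

apply_moves(
  motion=[
    [[0, 0, 0.2, 0], [0, 0, 0.2, 0], [0, 0, 0.2, 0], [0, 0, 0.1, 0], [0, 0, 0, 0], [0, 0, 0, 0]],
  ],
)

```text
time_s: 21.6
ee_pos: [0.5247, 0.246, 0.0406]
ee_rot: [0.001, -0.001, 1.0, 0.0]
wrist_force: [2.0, 2.3, -0.5]
finger_gap: 0.0138
grasp_force: 39.6
```

```bash
python3 go.py 0.5267 0.2459 0.0405 90
python3 - <<'E'
from h import *
from workcell import manip
s=manip.state();c=manip.camera("wrist");im=c["color"]
print(s["wrist_force"],s["torque"])
cv2.imwrite("pics/w9.png",cv2.resize(im[100:300,150:350],None,fx=2.5,fy=2.5,interpolation=cv2.INTER_CUBIC))
E
```

```text
t 21.6 pos [0.5247 0.246  0.0406] cur yaw 90.09 turn tool z 0.09 then shift cm [-0.2  -0.01  0.01] or now [-0.2  -0.01  0.01] j6 -1.33
[ 1.99038042  2.27081683 -0.52936562] [ 0.13349084 -0.36596034 -0.01334928]
```

View pics/w9.png

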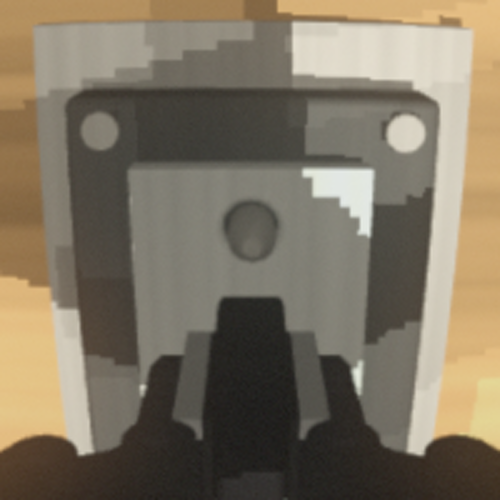

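The round pin stands in the hole at (250,230). The height reading is 40.6 mm against 40.5 mm expected. I press slightly and release.

apply_moves(
  motion=[
    [[0, 0, 0.1, 0], [0, 0, 0.1, 0], [0, 0, 0, 0]],
  ],
)

```text
time_s: 21.95
ee_pos: [0.5247, 0.246, 0.0405]
ee_rot: [0.001, -0.001, 1.0, 0.0]
wrist_force: [0.3, 0.2, 12.1]
finger_gap: 0.0136
grasp_force: 41.5
```

apply_moves(
  motion=[
    [[0, 0, 0, 0], [0, 0, 0, 0], [0, 0, 0, 0], [0, 0, 0, 0], [0, 0, -1, 0], [0, 0, -2, 0], [0, 0, -4, 0], [0, 0, -4, 0], [0, 0, 0, 0], [0, 0, 0, 0]],
  ],
  grip=4,
)

```text
time_s: 22.95
ee_pos: [0.5247, 0.246, 0.1501]
ee_rot: [0.001, -0.001, 1.0, 0.0]
wrist_force: [0.1, -0.7, -0.2]
finger_gap: 0.0397
grasp_force: 0.0
```

apply_moves(
  motion=[
    [[-3, 0, -1, 0], [-3, 0, -1, 0], [-3, 0, 0, 0], [0, 0, 0, 0], [0, 0, 0, 0]],
  ],
)

```text
time_s: 23.45
ee_pos: [0.613, 0.2455, 0.1664]
ee_rot: [-0.002, -0.001, 1.0, -0.0]
wrist_force: [-1.1, 0.1, -0.2]
finger_gap: 0.0396
grasp_force: 0.0
```

Run:
```python
from h import *
from workcell import manip
np.set_printoptions(precision=4,suppress=True)
s=manip.state();M=toolT(s);c=manip.camera("wrist");im=c["color"];h=cv2.cvtColor(im,cv2.COLOR_BGR2HSV)
print(s["finger_gap"],s["ee_pos"])
np.savez("pics/w10.npz",M=M,**c)
cv2.imwrite("pics/w10.png",cv2.resize(im[0:250,130:380],None,fx=2.4,fy=2.4,interpolation=cv2.INTER_CUBIC))
```

```text
0.039584260110775885 [0.613  0.2455 0.1664]
```

View pics/w10.png

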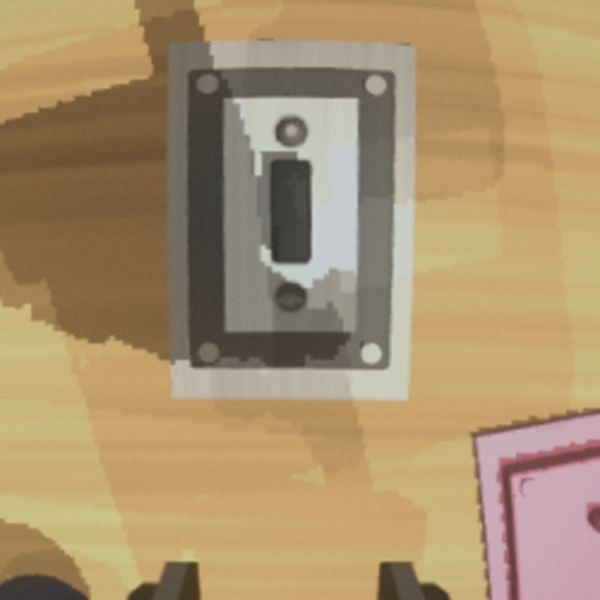

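The plate lies flat with both pins standing in its holes, at (291,131) and (291,296), and it rested firmly (12 N) before release. The gripper is clear of everything, so I hand the job in.

```bash
python3 -c "
from workcell import manip
print(manip.finish_job())"
```

```text
the job is handed in; nothing more can be done
None
```

The long plate is seated flat over both jig pins and released, both lids are standing open, the short plate is still in its case, and the job was handed in at about 23.5 s (no verdict was returned).

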